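Switch the lamp over and hold the viewer's shutter open at the index

TASK

First turn the selector knob on the grey lamp box clockwise until it clicks over from its standby tick to its lamp tick. Then take hold of the handle of the spring-closed shutter on the white viewer, pull the shutter open until its front edge lines up under the thin blade of the index on the rail, and keep it there: the program finishes while the gripper is still holding the shutter on the index against its spring. Leave the index, the tray, the bottle and the stirrer where they are.

Things in the scene. Friction and masses are not known exactly. Their poses are not given: they have to be found in the camera images.
- viewer: White fixed low box, 260 mm deep (x) by 240 mm wide (y), top at z = 85 mm. Origin: centre of its underside; x points from its front (violet band, towards the robot) to its rear, z up. On top two rails, 12 mm high, run along x at y = +-73 mm; the dark steel shutter slides between them over a window.
- shutter (a joint): Opening of the shutter in m: 0 closed over the window, 0.085 at its end stop; it grows as the shutter moves to the front of the viewer (the viewer's -x). A spring pulls it closed: about 3 N at 0, rising 1 N per 10 mm (about 10 N at 70 mm); it snaps shut when let go.
- shutter_handle (a point): Middle of the shutter's handle: a round steel bar, 12 mm diameter, 60 mm long along the viewer's y, on two posts at its ends (a bridge). Bar centre 138 mm above the table, 45 mm above the plate's top face, free below. Moves with the shutter; axes as the viewer's. Pinch it from above, fingers closing along the viewer's x.
- shutter_edge (a point): Point on the front edge of the shutter's plate (plate 110 mm by 130 mm, 5 mm thick), on its upper face, near the left rail (viewer y = +55 mm); 20 mm in front of the handle's bar. Axes as the viewer's.
- index_line (a point): The mark: mid-plane of a thin blade (3 mm along viewer x, over the shutter, not touching it) on a small steel saddle 20 x 24 x 14 mm clamped on the left (+y) rail; point at viewer y = +55 mm. Its place differs each time: the shutter must open 30 to 70 mm. On the mark, shutter_edge and index_line have the same viewer x. Axes as the viewer's.
- lampbox: Grey fixed box, 130 mm (x) by 100 mm (y), top at 56 mm, with a white dial (68 mm diameter) and a black selector knob on top, and two short black ticks at the dial's front side. Origin: centre of its underside; x from front to rear, z up. It stands to the left or to the right of the viewer.
- selector (a joint): Angle of the selector knob in rad: 0 on the standby tick, 1.2 (end stop) on the lamp tick; it grows clockwise seen from above. A spring detent (up to about 0.12 N m) resists up to 0.6 and from there throws the knob on to 1.2; let go earlier, it springs back to 0.
- selector_grip (a point): Point on the knob's axis at grip height, 94 mm above the table. Knob: upright black bar 44 mm long, 14 mm thick, top at 102 mm, on a 48 mm disc with upper face at 70 mm; white line on the end towards the ticks. Site x runs along the bar (white line at -x) and turns with it, z up: yaw against the lamp box is +0.6 rad at joint 0, -0.6 at 1.2.
- tray: Bystander: yellow open plastic tray 130 mm by 100 mm by 35 mm, loose; origin centre of its underside.
- bottle: Bystander: amber bottle 60 mm diameter, 130 mm tall, loose; origin centre of its underside.
- stirrer: Bystander: white magnetic stirrer 100 mm square, 65 mm tall with a round steel plate, loose; origin centre of its underside.
There are look-alikes about, which are no part of the job. Several things look just like the lampbox: the one meant starts nearest to the robot's base.

How it is judged:
By the outcome, as a careful person would: the job done as asked, in the order asked, and still so for the second after the job is handed in, while the arm keeps its last pose, push and grip.
It also fails if it takes over 54 s, if anything falls off the work surface, if the arm or the gripper's body presses on something with over 40 N, if the wrist force passes 120 N, or if a joint passes its speed limit or range.

ROBOT

A 6-joint arm with a two-finger parallel gripper is mounted at the origin on the work surface. World frame = base frame: x ahead of the robot, y to its left, z up, the work surface at z = 0. Lengths are in mm, angles in rad, forces in N, time in s.
With the tool pointing down it reaches from about 275 to 750 mm from the base axis. Payload 10.2 kg.
Tool frame: the origin (TCP) lies between the finger pads; the fingertips stand 8 mm ahead of it and the grasp point (between the pads) lies 11 mm behind it; z points along the fingers, y is the line along which they close (so a half turn about z gives the same grasp; the last joint's range is limited). The gripper opens to 85 mm and grips with 20 to 120 N. Pads are 22 mm wide; open, the fingers measure 114 mm over their backs; the gripper's body (76 mm by 85 mm) begins 54 mm behind the grasp point. The pads swing forward as they close: fully open they stand 13 mm farther back than shut.
Start: joints at [-1.453, 0.313, 1.498, -0, 1.331, -0.223], TCP at [175.464, -494.817, 239.294] pointing down, gripper open.
Joint ranges: [-2.94, 2.94], [-0.97, 2.17], [0.19, 2.56], [-1.23, 4.37], [0.02, 3.11], [-2.88, 2.88]. Speed limits (rad/s): [2.39, 2.39, 3.01, 3.14, 3.14, 3.14].

INTERFACE

Orientations are given as a unit quaternion [w, x, y, z].
In Python, from rig import * gives the robot as it stands.
- The arm moves only by the shell command python3 -m handwheel 'ROWS' [FORCE]. ROWS is JSON, a list that holds one entry, the list of rows, each a list of 7 numbers: the shift along the world's x, y, z in mm, then the turn, a rotation vector about the world's x, y, z in degrees, then the opening, from -1 (shut) to 1 (fully open). A call has 1 to 8 rows; each row shifts and turns the commanded pose from where the row before left it; what a row does not reach is not made up. A row lasts 1/8 s, in which the tool goes at most 62.5 mm and 10.7 degrees, less where a joint would pass 70% of its speed; a pose out of reach is approached as far as the arm can. A call is refused whole if a number of a shift passes 62.5 or a number of a turn 10.7, either way. A call with a gripper value outside its range is refused whole. The fingers move at their own pace and stop on an object; FORCE is the grip in N (left out, the last holds). Time passes only in rows, so rows that do not move let the fingers close. It gives the time, the measured TCP pose, the force, the opening and the grip force at its end, in the units of the state.
- sense(): the state, without advancing time (a new reading comes with each control period).
- capture(name): name is "side" or "top"; returns a dict with "image" (384x512x3 uint8, red, green, blue), "fx", "fy", "cx", "cy" (pixels), "rvec" (rotation vector, rad) and "tvec" (3), from world to camera coordinates, as OpenCV has them. Camera axes: x right, y down, z forward; pixel columns grow to the right and rows downward; lengths in mm; the calibration is good to about 2 mm. A picture is of the moment at which its call begins. There is no depth.
- finish_job(): hands the job in; it is judged then, once.
The state is a dict: "time_s": time; "joints": joint angles; "dq": joint speeds; "tau": joint torques, N m; "eef_pos": TCP position; "ee_rot": TCP orientation; "force": force on the tool from outside, world axes, zero at the start; "wrist_torque": the same for the moment, N m; "grip_width": opening from 0.0 (shut) to 1.0 (fully open); "grip_force": force on a finger pad.
Only numpy, scipy, OpenCV 4.12 (cv2) and the standard library are available. Lean on these libraries where they do the work, as an engineer would, in place of code of your own. Each camera call takes 0.05 s, during which the arm holds its last target. There are 200 camera calls.

## Working session

There is one attempt and no reset: what is moved stays moved. The work goes in short steps, Python scripts to look and compute and a shell command to move; the robot and the scene stay as the last step left them, time stands still between calls to the robot, and variables do not carry over. Pictures are saved under pics/ and viewed, at most 10 in all, crops included, and the job is handed in when it is done.

```bash
mkdir -p pics
cat > h.py <<'E'
from rig import *
import numpy as np, cv2
def snap(n,f):
    c=capture(n); cv2.imwrite(f'pics/{f}.png',c['image'][:,:,::-1]); np.save(f'pics/{f}.npy',c,allow_pickle=True); return c
def P(c):
    R=cv2.Rodrigues(np.array(c['rvec'],float))[0]; return R,np.array(c['tvec'],float).reshape(3)
def ray(c,u,v):
    R,t=P(c); d=R.T@np.array([(u-c['cx'])/c['fx'],(v-c['cy'])/c['fy'],1]); return -R.T@t,d
def onz(c,u,v,z):
    o,d=ray(c,u,v); return o+d*(z-o[2])/d[2]
def tri(*obs):
    A=np.zeros((3,3));b=np.zeros(3);L=[]
    for c,u,v in obs:
        o,d=ray(c,u,v); d=d/np.linalg.norm(d); M=np.eye(3)-np.outer(d,d); A+=M;b+=M@o;L.append((M,o))
    p=np.linalg.solve(A,b); return p,[float(np.linalg.norm(M@(p-o))) for M,o in L]
def proj(c,p):
    R,t=P(c); q=R@np.array(p,float)+t; return c['fx']*q[0]/q[2]+c['cx'],c['fy']*q[1]/q[2]+c['cy']
def load(f): return np.load(f'pics/{f}.npy',allow_pickle=True).item()
E
python3 - <<'E'
from h import *
a=snap('top','t0');b=snap('side','s0')
for c in (a,b): print(P(c)[0].round(3).tolist(), (-P(c)[0].T@P(c)[1]).round(0),c['fx'],c['cx'],c['cy'])
print(sense())
E
```

```text
[[0.019, -1.0, 0.024], [-0.98, -0.023, -0.197], [0.197, -0.02, -0.98]] [ 352.  -75. 1378.] 369.3160438685616 251.4705650276138 193.7654207645864
[[-0.98, -0.197, 0.018], [-0.16, 0.734, -0.66], [0.117, -0.649, -0.751]] [ 448.  984. 1364.] 457.0578719786527 255.73373701262074 176.929097927098
{'time_s': 0.1, 'joints': array([-1.45338954e+00,  3.13395234e-01,  1.49835004e+00,  2.68390834e-06,
        1.33095991e+00, -2.23366848e-01]), 'dq': array([ 0.00264847, -0.00253804, -0.00157651,  0.00088131,  0.0002126 ,
       -0.00077356]), 'tau': array([ 2.57645253e-03, -4.12897968e+01, -2.60144001e+01, -2.44244375e-04,
        2.94971440e-03, -1.41362182e-05]), 'eef_pos': array([ 175.44429573, -494.59801527,  238.79584838]), 'ee_rot': array([-5.55413617e-04,  9.85519152e-01,  1.69563235e-01,  3.07585911e-05]), 'force': array([-0.64228795,  0.40062524,  0.26882476]), 'wrist_torque': array([ 0.04344692, -0.02055032,  0.00049585]), 'grip_force': 0.0, 'grip_width': 1.00106942909067}
```

View pics/t0.png

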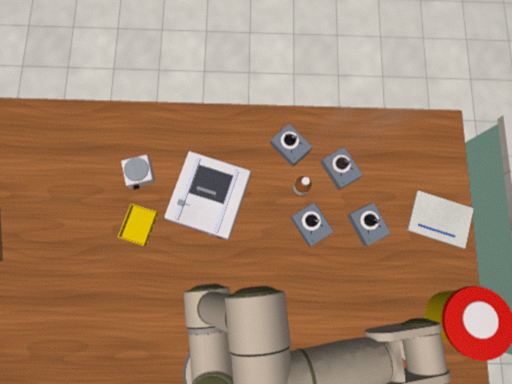

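View pics/s0.png

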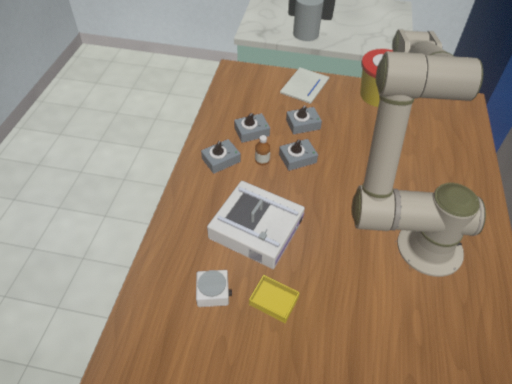

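Top: viewer at (208,195) with handle (206,190) and index (182,203). There are four grey lamp boxes, at (291,144), (341,168), (312,223) and (370,223). Side: viewer (257,222), boxes (252,127), (304,120), (221,155) and (298,153). I'll compute distances to the base and check the nearest in one crop.

Run:
```python
from h import *
a,b=load('t0'),load('s0')
for u,v in [(291,144),(341,168),(312,223),(370,223)]:
    p=onz(a,u,v,56); print((u,v),p.round(0),np.hypot(*p[:2]).round(0),'side px',np.round(proj(b,p)))
def crop(c,x,y,w,h,k): return cv2.resize(c['image'][y:y+h,x:x+w,::-1],None,fx=k,fy=k,interpolation=cv2.INTER_CUBIC)
A=np.hstack([crop(a,287,197,50,50,8),crop(b,273,130,50,50,8)])
cv2.imwrite('pics/c1.png',A)
B=np.hstack([crop(a,162,146,92,96,4),crop(b,205,178,105,96,4)])
cv2.imwrite('pics/c2.png',B);print(A.shape,B.shape)
```

```text
(291, 144) [ 813. -247.   56.] 850.0 side px [221. 152.]
(341, 168) [ 724. -433.   56.] 844.0 side px [252. 125.]
(312, 223) [ 516. -322.   56.] 608.0 side px [297. 150.]
(370, 223) [ 520. -533.   56.] 745.0 side px [303. 116.]
(400, 800, 3) (384, 788, 3)
```

View pics/c1.png

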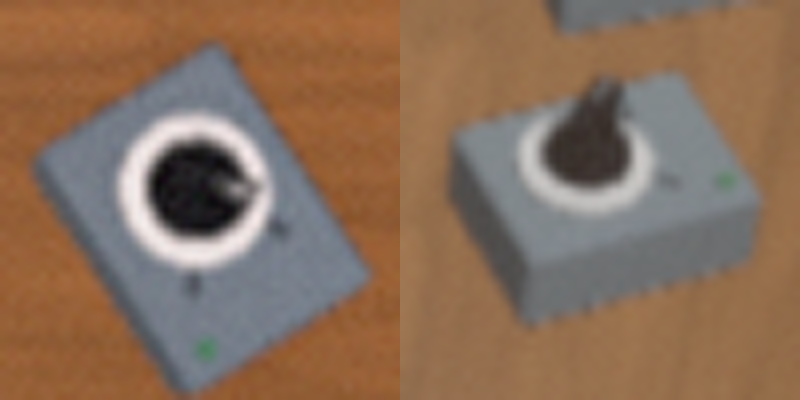

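View pics/c2.png

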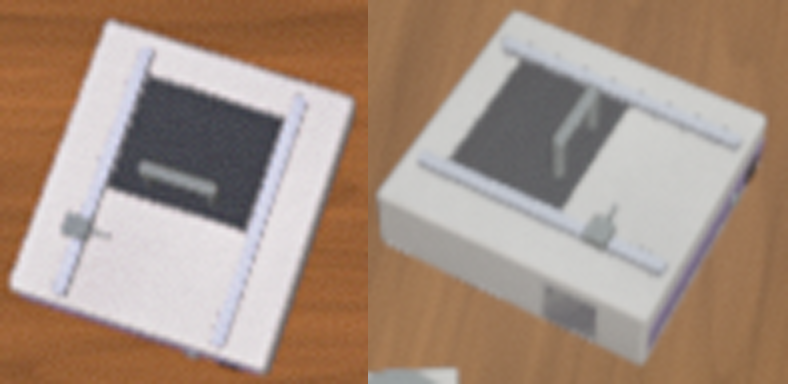

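Crop 1 confirms the nearest box at top (312,223): knob line towards the right tick (322,225), the other tick at (311,232), so it is on standby. Crop 2 shows the viewer with closed shutter, the handle bar and the index saddle with its thin blade. Fit poses now.

```bash
cat > fit.py <<'E'
from h import *
from scipy.optimize import least_squares
a,b=load('t0'),load('s0')
def src(l,k,ox,oy,dx=0): return [((u-dx+.5)/k-.5+ox,(v+.5)/k-.5+oy) for u,v in l]
def W(p,q): # local->world
    c,s=np.cos(p[2]),np.sin(p[2]); q=np.atleast_2d(q); return np.c_[p[0]+c*q[:,0]-s*q[:,1],p[1]+s*q[:,0]+c*q[:,1],q[:,2]]
def fit(obs,x0,model):
    def f(x): 
        r=[]
        for c,n,uv in obs: r+=list(np.subtract(proj(c,model(x,n)),uv))
        return r
    s=least_squares(f,x0,loss='soft_l1'); return s.x,np.array(f(s.x)).reshape(-1,2)
# lamp box: order RL RR FR FL + dial
loc={'RL':(65,50,56),'RR':(65,-50,56),'FR':(-65,-50,56),'FL':(-65,50,56)}
T=dict(zip(['RL','RR','FR'],src([(42,157),(213,42),(370,272)],8,287,197)))
S=dict(zip(['RR','FR','FL','RL'],src([(455,135),(680,72),(760,203),(528,265)],8,273,130,400)))
# side view assignment by projection
obs=[(a,n,T[n]) for n in T]
x,r=fit(obs,[516,-322,0.5],lambda x,n:W(x,loc[n])[0])
print('lamp top only',x.round(3),r.round(1).tolist())
for n in loc: print(n,np.round(proj(b,W(x,loc[n])[0]),1))
print({k:np.round(v,1).tolist() for k,v in S.items()})
d=src([(195,190)],8,287,197)[0];e=src([(587,163)],8,273,130,400)[0]
print('dial',tri((a,*d),(b,*e)))
# viewer
V={'RL':(130,120,85),'RR':(130,-120,85),'FR':(-130,-120,85),'FL':(-130,120,85)}
T=dict(zip(['RL','RR','FR','FL'],src([(108,20),(354,100),(268,372),(12,288)],4,162,146)))
S=dict(zip(['RR','FR','RL','FL'],src([(515,12),(765,118),(380,195),(647,330)],4,205,178,368)))
x,r=fit([(a,n,T[n]) for n in T if n!='x']+[(b,n,S[n]) for n in S],[600,50,-0.3],lambda x,n:W(x,V[n])[0])
print('viewer',x.round(3),r.round(1).tolist())
t=src([(143,168),(213,188),(77,224),(109,235)],4,162,146); s=src([(559,141),(593,94),(599,229),(615,207)],4,205,178,368)
for n,i,j in zip(['hL','hR','saddle','bladetip'],t,s):
    p,e=tri((a,*i),(b,*j)); c_,s_=np.cos(x[2]),np.sin(x[2]); d=p[:2]-x[:2]
    print(n,p.round(1),np.round(e,1),'local',np.round([c_*d[0]+s_*d[1],-s_*d[0]+c_*d[1]],1))
E
python3 fit.py
```

```text
lamp top only [ 513.683 -322.922    0.6  ] [[-1.1, -0.0], [-0.0, -0.5], [1.1, 0.5]]
RL [288.9 163.3]
RR [278.1 146.5]
FR [306.7 138.2]
FL [318.2 154.3]
{'RR': [279.4, 146.4], 'FR': [307.6, 138.6], 'FL': [317.6, 154.9], 'RL': [288.6, 162.7]}
dial (array([ 523.19366963, -316.80931746,   63.21584601]), [1.3632084855617046, 1.363208485561798])
viewer [ 6.08618e+02  5.54160e+01 -2.93000e-01] [[-0.5, -0.1], [0.7, -0.2], [-0.7, 0.5], [-1.7, 0.3], [-0.5, -0.9], [1.2, -0.4], [-1.5, 0.1], [0.2, -1.6]]
hL [618.   85.4 142. ] [0. 0.] local [ 0.3 31.4]
hR [601.9  25.7 136.1] [1.3 1.3] local [  2.1 -30.4]
saddle [572.7 144.1 111.6] [0.8 0.8] local [-59.9  74.5]
bladetip [564.4 116.6 107. ] [0.9 0.9] local [-60.   45.8]
```

```bash
python3 - <<'E'
from h import *
a,b=load('t0'),load('s0'); O=[]
for c,x,y in((a,287,197),(b,273,130)):
    im=cv2.resize(c['image'][y:y+50,x:x+50],None,fx=8,fy=8,interpolation=cv2.INTER_CUBIC)
    m=(im.min(2)>165).astype(np.uint8); k=max(cv2.findContours(m,0,2)[0],key=cv2.contourArea)
    e=cv2.fitEllipse(cv2.convexHull(k)); u,v=(e[0][0]+.5)/8-.5+x,(e[0][1]+.5)/8-.5+y
    print(e,[onz(c,u,v,z).round(1).tolist() for z in(56,60)]); O.append((c,u,v))
print(tri(*O))
E
python3 -m handwheel '[[[52,26,0,0,0,7,1],[52,26,0,0,0,7,1],[52,26,0,0,0,7,1],[52,26,0,0,0,7,1],[52,26,0,0,0,7,1],[52,26,0,0,0,7,1],[34,20,-20,0,0,7,1],[0,0,-20,0,0,0,1]]]' 30
```

```text
((194.78639221191406, 190.6425018310547), (151.37132263183594, 156.62051391601562), 145.2434539794922) [[525.2, -318.2, 56.0], [524.7, -317.5, 60.0]]
((185.7239990234375, 161.0067138671875), (100.39575958251953, 135.53543090820312), 99.30648803710938) [[523.1, -325.0, 56.0], [522.8, -321.0, 60.0]]
(array([ 523.33119772, -316.52512938,   64.60851231]), [0.7534771645326989, 0.7534771645328243])
time_s: 1.1
eef_pos: [523.3, -316.8, 198.0]
ee_rot: [-0.0, 0.825, 0.565, 0.0]
force: [0.3, -0.8, -0.7]
grip_width: 0.998
grip_force: 0.0
```

```bash
python3 -m handwheel '[[[0.7,-2,-40,0,0,0,1],[0,0,-40,0,0,0,1],[0,0,-25,0,0,0,1],[0,0,-10,0,0,0,1],[0,0,0,0,0,0,1]]]' 30
python3 - <<'E'
from h import *
c=snap('side','s1'); cv2.imwrite('pics/s1c.png',cv2.resize(c['image'][90:190,230:360,::-1],None,fx=6,fy=6,interpolation=cv2.INTER_CUBIC))
E
```

```text
time_s: 1.72
eef_pos: [522.1, -320.8, 84.3]
ee_rot: [-0.0, 0.826, 0.563, -0.0]
force: [0.2, 0.5, -0.2]
grip_width: 1.001
grip_force: 0.0
```

View pics/s1c.png

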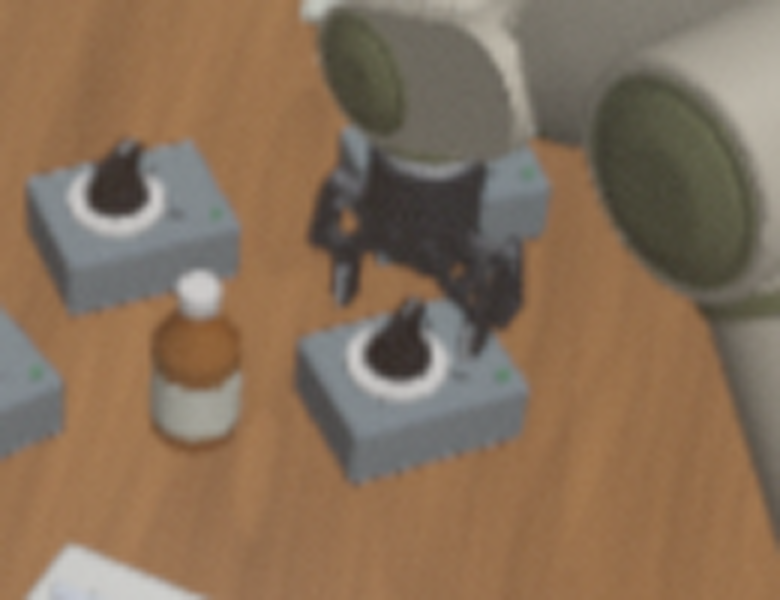

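The picture shows the open fingers straddling the knob: tips at crop (345,303) and (475,350), knob at (408,315). I'll close gently.

```bash
python3 -m handwheel '[[[0,0,-1,0,0,0,-0.3],[0,0,0,0,0,0,-0.7],[0,0,0,0,0,0,-1],[0,0,0,0,0,0,-1],[0,0,0,0,0,0,-1]]]' 40
```

```text
time_s: 2.4
eef_pos: [524.3, -321.8, 84.0]
ee_rot: [0.003, 0.827, 0.562, 0.002]
force: [13.1, -3.9, -3.6]
grip_width: 0.158
grip_force: 44.6
```

```bash
python3 -m handwheel '[[[2,-1,0,0,0,-4,-1],[0,0,0,0,0,-8,-1],[0,0,0,0,0,-8,-1],[0,0,0,0,0,-8,-1],[0,0,0,0,0,-8,-1],[0,0,0,0,0,-8,-1]]]' 
python3 -c "
from h import *
s=sense();print(s['force'],s['wrist_torque'],s['ee_rot'],s['joints'])"
```

```text
time_s: 3.15
eef_pos: [523.0, -320.1, 84.0]
ee_rot: [-0.002, 0.978, 0.21, -0.002]
force: [-11.0, 12.1, 12.9]
grip_width: 0.155
grip_force: 44.4
[-11.02933788  12.11179996  12.86249261] [ 2.1425035   1.93871644 -0.00267887] [-0.00239829  0.9776063   0.21042293 -0.00153544] [-7.40230991e-01  6.57698097e-01  1.39062870e+00  3.13713958e-04
  1.09895441e+00  4.06405101e-01]
```

```bash
python3 -m handwheel '[[[-0.5,0.7,0,0,0,-8,-1],[-0.5,0.5,0,0,0,-8,-1],[0,0,0,0,0,-8,-1],[0,0,0,0,0,-1,-1],[0,0,0,0,0,0,-1]]]' 
python3 -c "
from h import *
s=sense();print(s['force'],s['wrist_torque'],2*np.arctan2(s['ee_rot'][2],s['ee_rot'][1]))"
```

```text
time_s: 3.78
eef_pos: [522.6, -318.5, 84.0]
ee_rot: [-0.002, 1.0, -0.004, -0.001]
force: [-6.7, 11.2, 11.6]
grip_width: 0.152
grip_force: 44.3
[-6.70368472 11.20791887 11.57660596] [ 2.1750395   1.08913634 -0.10468951] -0.008233994650728924
```

```bash
python3 -m handwheel '[[[0,0,0,0,0,0,0.3],[0,0,0,0,0,0,1],[0,0,0,0,0,0,1],[0,0,15,0,0,0,1],[0,0,40,0,0,0,1],[0,0,50,0,0,0,1],[0,0,40,0,0,0,1],[12,50,0,0,0,10,1]]]'
python3 -m handwheel '[[[12,53,0,0,0,10.5,1],[12,53,0,0,0,10.5,1],[12,53,0,0,0,10.5,1],[12,53,0,0,0,10.5,1],[12,53,0,0,0,10.5,1],[10,53,0,0,0,10.5,1],[6,5,0,0,0,0.5,1]]]'
python3 - <<'E'
from h import *
c=snap('top','t2');d=snap('side','s2')
f=lambda c,x,y:cv2.resize(c['image'][y:y+60,x:x+60,::-1],None,fx=6.5,fy=6.5,interpolation=cv2.INTER_CUBIC)
cv2.imwrite('pics/k2.png',np.hstack([f(c,280,190),f(d,270,125)]))
E
```

```text
time_s: 4.78
eef_pos: [535.6, -273.0, 232.6]
ee_rot: [0.003, 0.997, 0.083, 0.003]
force: [1.9, -1.0, -1.2]
grip_width: 0.998
grip_force: 0.0
time_s: 5.65
eef_pos: [611.3, 55.5, 229.4]
ee_rot: [0.0, 0.802, 0.597, 0.001]
force: [-0.6, -0.1, 0.4]
grip_width: 0.996
grip_force: 0.0
```

View pics/k2.png

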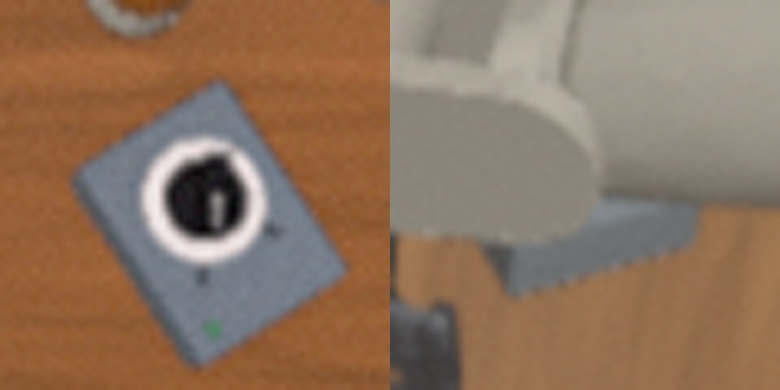

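The knob's white line (217,208) now points down at the lamp tick (203,275), so it clicked over. Descend over the handle and close.

```bash
python3 -m handwheel '[[[-1,0,-40,0,0,0,1],[0,0,-40,0,0,0,1],[0,0,-22,0,0,0,1],[0,0,0,0,0,0,0.3],[0,0,0,0,0,0,-0.3],[0,0,0,0,0,0,-1],[0,0,0,0,0,0,-1],[0,0,0,0,0,0,-1]]]' 60
```

```text
time_s: 6.75
eef_pos: [610.9, 52.1, 127.3]
ee_rot: [0.001, 0.804, 0.595, 0.001]
force: [3.4, -1.5, 4.2]
grip_width: 0.12
grip_force: 58.4
```

```bash
python3 -m handwheel '[[[-5,1.5,0,0,0,0,-1],[-10,3,0,0,0,0,-1],[-10,3,0,0,0,0,-1],[-7,2,0,0,0,0,-1],[0,0,0,0,0,0,-1],[0,0,0,0,0,0,-1]]]' 80
python3 - <<'E'
from h import *
c=snap('top','t3');d=snap('side','s3')
f=lambda c,x,y,w,k:cv2.resize(c['image'][y:y+w,x:x+w,::-1],None,fx=k,fy=k,interpolation=cv2.INTER_CUBIC)
cv2.imwrite('pics/v3.png',np.hstack([f(c,165,165,50,8),f(d,228,205,50,8)]))
E
```

```text
time_s: 7.5
eef_pos: [579.2, 61.7, 127.3]
ee_rot: [0.001, 0.804, 0.595, 0.001]
force: [6.3, -1.2, 4.7]
grip_width: 0.111
grip_force: 78.1
```

View pics/v3.png

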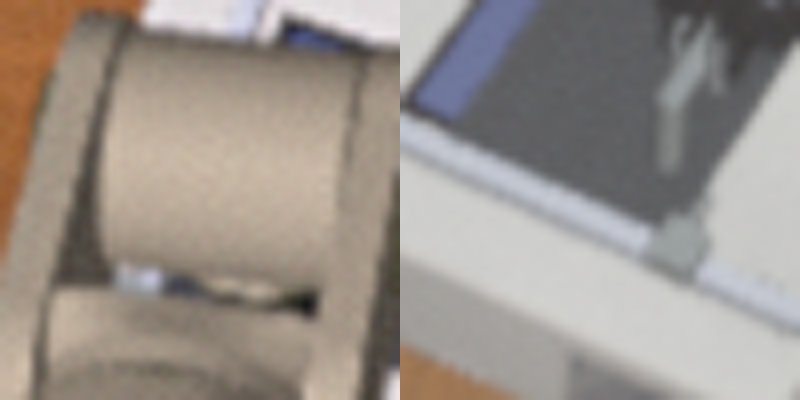

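Side crop shows the bar still held and the shutter's edge running from (800,45) to (705,185), by the blade's top at (707,192). The blade stands higher, so by parallax the edge is still a few mm short. I'll measure numerically.

```bash
cat > m.py <<'E'
from h import *
V=np.array([608.6,55.4]);th=-0.293;c_,s_=np.cos(th),np.sin(th)
def w(x,y,z): return [V[0]+c_*x-s_*y,V[1]+s_*x+c_*y,z]
def prof(c,xs,y,z):
    uv=np.array([proj(c,w(x,y,z)) for x in xs],np.float32)
    g=cv2.cvtColor(c['image'],cv2.COLOR_RGB2GRAY).astype(np.float32)
    return cv2.remap(g,uv[:,:1],uv[:,1:],cv2.INTER_CUBIC).ravel()
def edge(c,ys,lo,hi):
    xs=np.arange(lo,hi,.25);o=[]
    for y in ys:
        p=prof(c,xs,y,93.); g=cv2.GaussianBlur(p[:,None],(1,9),2).ravel()
        # half level crossing: white in front (low x), dark behind
        m=(np.median(g[:16])+np.median(g[-16:]))/2; i=np.where((g[:-1]>m)&(g[1:]<=m))[0]
        o.append(xs[i[0]]+.125 if len(i) else np.nan)
    return np.array(o)
def blade(c,ys,z,lo,hi):
    xs=np.arange(lo,hi,.25);o=[];q=[]
    for y in ys:
        p=prof(c,xs,y,z); b=np.interp(xs,[xs[0],xs[-1]],[np.median(p[:16]),np.median(p[-16:])]); d=np.clip(b-p-4,0,None)
        k=d.argmax(); s=slice(max(0,k-24),k+25); o.append((d[s]*xs[s]).sum()/d[s].sum()); q.append(d[k])
    return np.array(o),np.array(q)
E
python3 - <<'E'
from m import *
a,b,d=load('t0'),load('s0'),load('s3')
ys=np.arange(-50,56,10.)
for n,c,lo,hi in(('t0',a,-35,-5),('s0',b,-35,-5),('s3',d,-70,-40)):
    print(n,edge(c,ys,lo,hi).round(1))
yb=np.arange(40,66,3.)
for n,c in(('t0',a),('s0',b)):
    for z in(93,99,105,111):
        o,q=blade(c,yb,z,-80,-40); print(n,z,o.round(1),q.round(0))
E
```

```text
t0 [-17.1 -16.9 -16.9 -16.4 -17.1 -16.6 -17.1 -17.6 -17.1 -17.1 -17.4]
s0 [-18.1 -17.9 -18.4 -17.9 -17.6 -18.4 -17.9 -18.1 -18.1 -18.1 -18.9]
s3 [-51.9 -52.4 -52.4 -52.4 -52.9 -52.9 -52.6 -52.1 -52.9 -55.6 -57.9]
t0 93 [  nan   nan -59.  -58.4 -59.  -59.2 -59.  -58.8 -59.1] [ 0.  0. 13. 31. 30. 31. 39. 43. 48.]
t0 99 [  nan -60.4 -59.3 -59.2 -59.8 -59.8 -59.6 -59.7 -59.8] [ 0.  1. 22. 31. 31. 34. 43. 43. 47.]
t0 105 [  nan -60.7 -59.8 -60.2 -60.6 -60.4 -60.2 -60.5 -59. ] [ 0.  8. 29. 31. 31. 38. 43. 47. 47.]
t0 111 [  nan -60.9 -60.5 -61.2 -61.3 -61.1 -60.9 -61.1 -58.7] [ 0. 17. 32. 31. 33. 42. 43. 48. 48.]
s0 93 [-57.1 -57.2 -57.1 -57.1 -58.  -59.4 -63.9 -64.4 -64.6] [30. 31. 36. 42. 41. 39. 41. 43. 46.]
s0 99 [-58.3 -58.7 -58.9 -58.9 -58.7 -59.3 -60.8 -65.2 -66.1] [21. 29. 31. 34. 42. 44. 41. 41. 45.]
s0 105 [-59.3 -59.9 -60.3 -60.7 -60.7 -60.4 -60.9 -62.2 -64. ] [ 6. 18. 28. 31. 32. 40. 45. 42. 41.]
s0 111 [  nan -61.1 -61.4 -61.9 -62.4 -62.4 -62.1 -62.4 -63.6] [ 0.  3. 14. 26. 31. 31. 38. 45. 43.]m.py:20: RuntimeWarning: invalid value encountered in scalar divide
  k=d.argmax(); s=slice(max(0,k-24),k+25); o.append((d[s]*xs[s]).sum()/d[s].sum()); q.append(d[k])
```

```bash
python3 -m handwheel '[[[-4,1.2,0,0,0,0,-1],[-4,1.2,0,0,0,0,-1],[0,0,0,0,0,0,-1],[0,0,0,0,0,0,-1]]]'
python3 - <<'E'
from m import *
d=snap('side','s4'); ys=np.arange(-50,56,10.)
print(edge(d,ys,-78,-48).round(1)); print(sense()['force'])
f=lambda c,x,y,w,k:cv2.resize(c['image'][y:y+w,x:x+w,::-1],None,fx=k,fy=k,interpolation=cv2.INTER_CUBIC)
I=f(d,228,205,50,12)
# overlay of predicted blade mid-plane bottom/top lines
for z,col in((96,(0,0,255)),(111,(255,0,0))):
    q=[tuple(int(round((p-o+.5)*12-.5)) for p,o in zip(proj(d,w(-60.8,y,z)),(228,205))) for y in(44,61)]
    cv2.line(I,*q,col,1)
q=[tuple(int(round((p-o+.5)*12-.5)) for p,o in zip(proj(d,w(-60.8,y,93)),(228,205))) for y in(-40,65)]
cv2.line(I,*q,(0,255,0),1)
cv2.imwrite('pics/v4.png',I)
E
```

```text
time_s: 8.1
eef_pos: [571.4, 64.1, 127.4]
ee_rot: [0.002, 0.804, 0.595, 0.002]
force: [6.6, -1.6, 4.4]
grip_width: 0.112
grip_force: 78.1
[-60.1 -60.6 -60.4 -60.9 -60.9 -60.6 -60.6 -61.4 -60.9 -60.1 -61.4]
[ 6.73838828 -1.59572591  3.7919736 ]
```

View pics/v4.png

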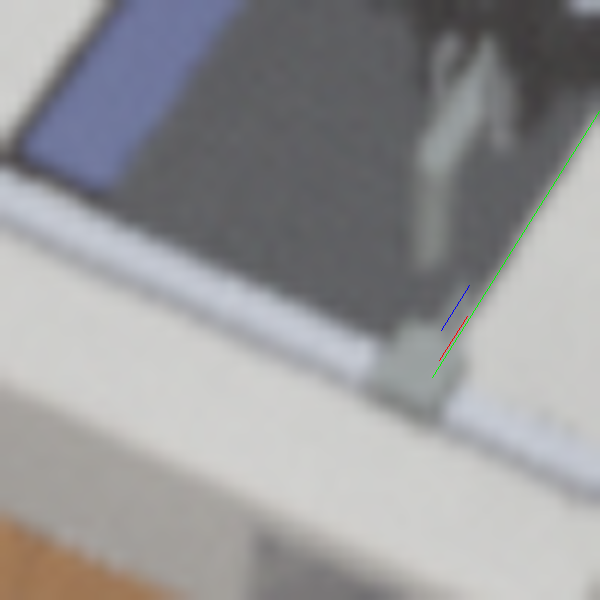

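Run:
```python
from m import *
from itertools import product
for n,e0 in(('t0',-17.0),('s0',-18.1)):
    c=load(n); u0,v0=proj(c,w(-60,73,104)); x0,y0=int(u0)-12,int(v0)-12
    im=cv2.resize(c['image'][y0:y0+25,x0:x0+25],None,fx=8,fy=8,interpolation=cv2.INTER_CUBIC).astype(int)
    m=((im[...,2]<175)).astype(np.uint8); m=cv2.morphologyEx(m,cv2.MORPH_OPEN,np.ones((25,25),np.uint8))
    nn,l,st,ce=cv2.connectedComponentsWithStats(m); k=1+st[1:,4].argmax(); cu,cv=(ce[k]+.5)/8-.5+(x0,y0)
    best=[]
    for zl,zh in((97,111),(92,106),(85,99)):
        # solve box centre (x,y) so that projected hull centroid matches
        from scipy.optimize import fsolve
        def f(p):
            h=cv2.convexHull(np.array([proj(c,w(p[0]+a,p[1]+b,z)) for a,b,z in product((-10,10),(-12,12),(zl,zh))],np.float32)); M=cv2.moments(h); return M['m10']/M['m00']-cu,M['m01']/M['m00']-cv
        p=fsolve(f,(-60,73)); best.append((zl,p.round(1).tolist(),'rel edge0',round(p[0]-e0,1)))
    print(n,st[k,4]/64,best)
```

```text
t0 37.28125 [(97, [-43.6, 120.4], 'rel edge0', np.float64(-26.6)), (92, [-43.0, 121.6], 'rel edge0', np.float64(-26.0)), (85, [-42.1, 123.4], 'rel edge0', np.float64(-25.1))]
s0 51.0 [(97, [-60.4, 73.2], 'rel edge0', np.float64(-42.3)), (92, [-59.0, 70.2], 'rel edge0', np.float64(-40.9)), (85, [-57.0, 65.9], 'rel edge0', np.float64(-38.9))]<stdin>:14: RuntimeWarning: The iteration is not making good progress, as measured by the 
 improvement from the last ten iterations.
```

```bash
python3 -c "
from rig import *
print(sense()['eef_pos'],sense()['grip_force']);print(finish_job())"
```

```text
[571.43382476  64.08332563 127.34261567] 78.1479799747467
the job is handed in; nothing more can be done
None
```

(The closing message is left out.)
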